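Load the bore gauge pins into the gravity chute

TASK

Load all three two-tone gauge pins into the sloping V-groove chute, each lying along the groove with its black grip end uphill. Lay them in at the open upper part so that they slide down under the clear cover and queue end to end against the orange stop, and leave the other things on the table where they are.

Things in the scene. Friction and masses are not known exactly. Their poses are not given: they have to be found in the camera images.
- chute: Fixed gravity chute: aluminium base 235 x 84 x 10 mm, blue posts, sloping steel V-groove track. Origin: centre of the base's underside; z up, x the horizontal uphill direction, y across. Low end (orange stop) at x = -100 mm, top end at x = +99 mm, 170 mm above the table. It stands mid-table, its low end roughly toward the robot.
- track: The track. Origin: stop face on the groove's bottom line, 36 mm above the table; x uphill along the groove (32 degrees above level), y across, z square to it. 235 mm long; flanks at 45 degrees, slippery, edges at y = +-9.2, z = 9.2 mm. Clear cover over x = 0 to 112 mm (z 22 to 24.5 mm, 36 mm wide); open above that. Pins let go there slide down by themselves and lie with their axis at z about 8 mm.
- load_point (a point): Point on the track 180 mm up from the stop and 9 mm above the groove's bottom line: where the middle of a pin can be laid in. Three pins queued end to end reach from 0 to about 192 mm.
- pin_a: Gauge pin lying on the table: round, 64 mm long, 20 to 40 g, balanced 4 mm from the middle toward the black end; bright thin part 9.6 mm diameter toward -y, black grip end 12 mm diameter, 22 mm long at +y (step 10 mm from the middle). Origin under its middle, 5.5 mm off the axis; y along the pin toward the black end.
- pin_b: Second gauge pin, exactly like pin_a.
- pin_c: Third gauge pin, exactly like pin_a.
- pin_a_mid (a point): Middle of pin_a, on its axis (axis about 5.5 mm above the table while it lies there).
- pin_b_mid (a point): Middle of pin_b, on its axis.
- pin_c_mid (a point): Middle of pin_c, on its axis.
- club_head_0: Loose black golf club head, 70 x 119 x 50 mm high, bystander. Origin: centre of underside.
- club_head_1: Another loose black golf club head, 70 x 119 x 50 mm high, bystander.
- glue_bottle: White glue bottle with red nozzle, 38 mm diameter, 113 mm high, upright, bystander. Origin: centre of underside.
- steel_weight: Brass-coloured weight with a neck, 40 mm diameter, 36 mm high, bystander. Origin: centre of underside.
- dropper: Brown dropper bottle, 34 mm diameter, 102 mm high, upright, bystander. Origin: centre of underside.
- driver_green: Green-handled screwdriver lying down, 25 x 156 x 22 mm, bystander; y along it.
- tweezers: Steel tweezers lying down, 14 x 124 x 10 mm, bystander; y along them.

How it is judged:
At the end, for the whole second after the job is handed in: Each pin lies in the groove: middle within 5 mm of its centre plane, 3 to 13 mm above the bottom line and at most 175 mm up from the stop, within 0.12 rad of the groove's line, black end uphill, at rest. No bystander has moved more than 20 mm (y of pin_a_mid in the frame of track between -0.005 and 0.005 m and z of pin_a_mid in the frame of track between 0.003 and 0.013 m and x of pin_a_mid in the frame of track between 0.02 and 0.175 m and angle between the y axis of each of pin_a, pin_b, pin_c and the x axis of track, either way round below 0.12 rad and angle between each of pin_a, pin_b, pin_c's own y axis and vertical below 1.4 rad and linear speed of each of pin_a, pin_b, pin_c below 0.02 m/s and y of pin_b_mid in the frame of track between -0.005 and 0.005 m and z of pin_b_mid in the frame of track between 0.003 and 0.013 m and x of pin_b_mid in the frame of track between 0.02 and 0.175 m and y of pin_c_mid in the frame of track between -0.005 and 0.005 m and z of pin_c_mid in the frame of track between 0.003 and 0.013 m and x of pin_c_mid in the frame of track between 0.02 and 0.175 m and distance of each of club_head_0, club_head_1, glue_bottle, steel_weight, dropper, driver_green, tweezers from where it was at the start of the episode below 0.02 m); the robot touches nothing.
It fails at once if a bystander is tipped over (more than about 29 degrees) (angle between any of glue_bottle, dropper's own z axis and vertical above 0.5 rad).
It also fails if it takes over 67 s, if anything falls off the work surface, if the arm or the gripper's body presses on something with over 40 N, if the wrist force passes 120 N, or if a joint passes its speed limit or range.

ROBOT

A 7-joint arm with a two-finger parallel gripper is mounted at the origin on a cart in front of the work surface, level with it; the furniture and walls round the work are solid. World frame = base frame: x ahead of the robot, y to its left, z up, the work surface at z = 0. Lengths are in m, angles in rad, forces in N, time in s.
With the tool pointing down it reaches from about 0.375 to 0.925 m from the base axis. Payload 3.1 kg.
Tool frame: the origin (TCP) lies on the mounting face of the last link; the fingertips stand 173 mm ahead of it and the grasp point (between the pads) lies 155 mm ahead of it; z points along the fingers, y is the line along which they close (so a half turn about z gives the same grasp; the last joint's range is limited). The gripper opens to 85 mm and grips with 20 to 120 N. Pads are 22 mm wide; open, the fingers measure 114 mm over their backs; the gripper's body (76 mm by 85 mm) begins 54 mm behind the grasp point. The pads swing forward as they close: fully open they stand 13 mm farther back than shut.
Start: joints at [-1.436, 0.383, 0.044, 1.598, -0.018, 1.161, -0.05], TCP at [0.15, 0.632, 0.405] pointing down, gripper open.
Joint ranges: [-2.61, 2.61], [-0.41, 2.15], [-1.48, 1.57], [0, 2.5], [-1.57, 4.71], [0.05, 1.97], [-2.85, 2.85]. Speed limits (rad/s): [2.79, 2.79, 3.14, 3.14, 3.14, 3.14, 3.14].

INTERFACE

Orientations are given as a unit quaternion [x, y, z, w].
In Python, from cell import readout, cams, ticket gives the robot as it stands.
- The arm moves only by the tool carry_out, never from a script. Its argument "motion" is text: rows parted by semicolons, each of 7 numbers parted by spaces: the shift along the tool's x, y, z in m, then the turn, a rotation vector about the tool's x, y, z in rad, then the finger opening in m, from 0 to 0.0854. In form: tx ty tz ax ay az claw; .... A call has 1 to 12 rows; each row is the pose to reach, as a shift and turn from the pose commanded when the call began, along the tool's axes at that moment; what a row does not reach only later rows make up. A row lasts 1/10 s, in which the tool goes at most 50 mm and 8.59 degrees, less where a joint would pass 70% of its speed; a pose out of reach is approached as far as the arm can. A call with a gripper value outside its range is refused whole. The fingers move at their own pace and stop on an object; "grip_force" is the grip in N (left out, the last holds). Time passes only in rows, so rows that repeat a pose let the fingers close. It gives the time, the measured TCP pose, the force, the opening and the grip force at its end, in the units of the state.
- readout.get_obs(): the state, without advancing time (a new reading comes with each control period).
- cams.get_image(name): name is "side" or "top"; returns a dict with "image" (400x640x3 uint8, red, green, blue), "depth" (400x640 float32, m along the optical axis (not along the pixel's ray), 0 where there is no reading), "fov_y" (degrees; the focal length in pixels is half the picture's height over the tangent of half this angle, whatever the lens; pixels are square), "cx", "cy" (the principal point, pixels), "k1" (the pictures are not rectified: a ray, as slopes to the right and down, at radius r is drawn at 1 + k1 r^2 times it, then the intrinsics apply), "position" and "rotation" of the camera in the world. Camera axes: x right, y down, z forward; pixel columns grow to the right and rows downward; lengths in m; the calibration is good to about 2 mm. A picture is of the moment at which its call begins.
- ticket.hand_in(): hands the job in; it is judged then, once.
The state is a dict: "time": time; "joint_positions": joint angles; "qd": joint speeds; "tau": joint torques, N m; "ee_pos": TCP position; "ee_rot": TCP orientation; "wrist_force": force on the tool from outside, world axes, zero at the start; "wrist_torque": the same for the moment, N m; "gripper_width": finger opening in m; "grasp_force": force on a finger pad.
Only numpy, scipy, OpenCV 4.12 (cv2) and the standard library are available. Lean on these libraries where they do the work, as an engineer would, in place of code of your own. Each camera call takes 0.05 s, during which the arm holds its last target. There are 200 camera calls.

## Working session

There is one attempt and no reset: what is moved stays moved. The work goes in short steps, Python scripts to look and compute and a tool call to move; the robot and the scene stay as the last step left them, time stands still between calls to the robot, and variables do not carry over. Pictures are saved under pics/ and viewed, at most 10 in all, crops included, and the job is handed in when it is done.

Besides the shell and the picture viewer there is one more tool, called as name(argument=value, ...) on one line, values as JSON. carry_out: Moves the arm, as the interface text tells. Its arguments: {"type":"object","properties":{"motion":{"type":"string"},"grip_force":{"type":"number"}},"required":["motion"]}

```bash
ls; mkdir -p pics; cat > h.py <<'E'
import numpy as np, cv2, pickle
from scipy.spatial.transform import Rotation as R
def grab(n):
    from cell import cams
    d=cams.get_image(n); pickle.dump(d,open(f'{n}.pkl','wb')); return d
def load(n): return pickle.load(open(f'{n}.pkl','rb'))
def rot(d):
    r=np.array(d['rotation'],float); return r if r.shape==(3,3) else R.from_quat(r).as_matrix()
def slopes(d,px):
    f=200/np.tan(np.radians(d['fov_y'])/2)
    K=np.array([[f,0,d['cx']],[0,f,d['cy']],[0,0,1.]])
    return cv2.undistortPoints(np.array(px,float).reshape(-1,1,2),K,np.array([d['k1'],0,0,0.])).reshape(-1,2)
def plane(d,px,z):
    s=slopes(d,px); v=np.c_[s,np.ones(len(s))]@rot(d).T; p=np.array(d['position'])
    return p+v*((z-p[2])/v[:,2])[:,None]
def depthpt(d,px):
    s=slopes(d,px); px=np.array(px).astype(int).reshape(-1,2); z=d['depth'][px[:,1],px[:,0]]
    return np.array(d['position'])+(np.c_[s,np.ones(len(s))]*z[:,None])@rot(d).T
E
python3 - <<'E'
from h import *
from cell import readout
for n in('top','side'):
    d=grab(n); cv2.imwrite(f'pics/{n}0.png',cv2.cvtColor(d['image'],cv2.COLOR_RGB2BGR))
    print(n,{k:d[k] for k in('fov_y','cx','cy','k1','position','rotation')})
o=readout.get_obs(); print(o)
E
```

```text
pics
top {'fov_y': 43.11207551106864, 'cx': 322.86390192191743, 'cy': 203.78367641829823, 'k1': -0.05100428120930142, 'position': array([ 0.2539716 , -0.04728542,  1.31646361]), 'rotation': array([ 0.70520291, -0.70130223,  0.07458739, -0.07280631])}
side {'fov_y': 57.489767263127476, 'cx': 326.68918641173724, 'cy': 198.59937252758323, 'k1': -0.08040263961273361, 'position': array([ 0.10185213, -0.83037304,  0.45213343]), 'rotation': array([ 0.80188998, -0.20324544,  0.13918741, -0.54432584])}
{'time': 0.1, 'joint_positions': array([-1.43583645,  0.38373626,  0.04383757,  1.59941276, -0.01789006,
        1.1612158 , -0.0499315 ]), 'qd': array([ 1.71356887e-03, -7.88423778e-04,  4.72642443e-04, -1.85399063e-03,
        8.22471367e-04, -2.21806474e-06,  4.28067450e-04]), 'tau': array([ 2.91374927e-03, -4.34731364e+01,  1.02934107e+00, -2.50454825e+01,
        1.08627763e-02,  5.35352679e-03,  6.35848153e-06]), 'ee_pos': array([0.14981115, 0.63204473, 0.40342522]), 'ee_rot': array([ 1.16091730e-01,  9.93237783e-01, -1.18774549e-03, -7.17276777e-05]), 'wrist_force': array([-0.6194097 , -1.13608651,  0.44970513]), 'wrist_torque': array([ 0.00680976,  0.00465738, -0.03709313]), 'grasp_force': 0.0, 'gripper_width': 0.08523458150854671}
```

View pics/top0.png

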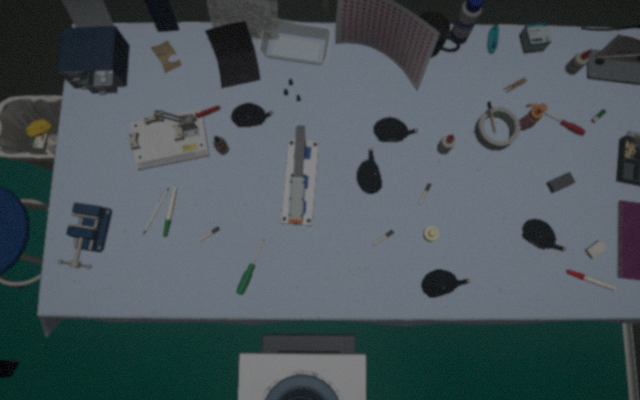

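View pics/side0.png

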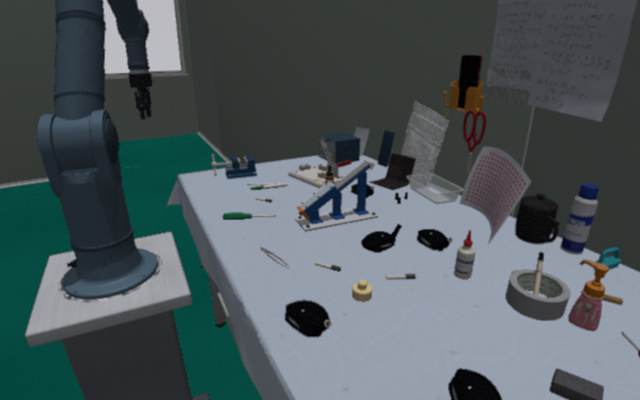

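The top view shows pins near (210,233), (384,237) and (425,193). The chute runs from the orange stop at (295,220) to its top end at (299,128). The side view agrees. Next I'll measure these.

```bash
python3 - <<'E'
from h import *
d=load('top'); im=d['image']; 
bgr=cv2.cvtColor(im,cv2.COLOR_RGB2BGR)
def crop(x,y,w,h,s): return cv2.resize(np.clip(bgr[y:y+h,x:x+w].astype(float)*1.5,0,255).astype(np.uint8),None,fx=s,fy=s,interpolation=cv2.INTER_CUBIC)
a=np.hstack([crop(x-16,y-16,32,32,8) for x,y in((210,233),(384,237),(425,193))])
b=crop(255,115,96,40,8)[:,:768]; b2=crop(255,195,96,40,8) 
cv2.imwrite('pics/c1.png',cv2.resize(np.vstack([a,b]),None,fx=1,fy=1))
lab=cv2.cvtColor(bgr,cv2.COLOR_BGR2GRAY).astype(float)
for x,y in((210,233),(384,237),(425,193)):
    w=lab[y-14:y+14,x-14:x+14]; bg=np.median(w)
    m=(np.abs(w-bg)>10).astype(np.uint8)
    n,l,st,c=cv2.connectedComponentsWithStats(m,connectivity=8)
    k=1+np.argmax(st[1:,4]); ys,xs=np.nonzero(l==k); P=np.c_[xs+x-14,ys+y-14]
    W=plane(d,P,0.006)[:,:2]; v=lab[P[:,1],P[:,0]]
    c=W.mean(0); u=np.linalg.svd(W-c)[2][0]; t=(W-c)@u
    if np.corrcoef(t,v)[0,1]>0: u=-u; t=-t   # u toward dark
    mid=c+u*(t.max()+t.min())/2
    print(len(P),bg,'len',np.ptp(t),'mid',mid,'yaw',np.degrees(np.arctan2(u[1],u[0])), 'dark from',np.min(t[v<60])-(t.max()+t.min())/2, sorted(v.astype(int))[::6])
# chute: orange stop, base (white-ish), track gray
print('track dep',depthpt(d,[(299,128),(299,135),(298,150),(297,165),(296,185),(295,205),(295,215)]).round(4))
hsv=cv2.cvtColor(bgr,cv2.COLOR_BGR2HSV)[210:230,280:312]
ys,xs=np.nonzero((hsv[...,0]<20)&(hsv[...,1]>100)); print('orange',xs.mean()+280,ys.mean()+210,len(xs),plane(d,[(xs.mean()+280,ys.mean()+210)],.05))
E
```

```text
62 113.0 len 0.027417481479832397 mid [0.4605963  0.23221648] yaw -51.74752189504103 dark from -0.006481797253955482 [np.int64(48), np.int64(55), np.int64(61), np.int64(64), np.int64(75), np.int64(80), np.int64(87), np.int64(94), np.int64(98), np.int64(101), np.int64(102)]
59 114.0 len 0.026042768179754778 mid [ 0.45437031 -0.22389453] yaw -54.82612581688059 dark from -0.006181322911039556 [np.int64(50), np.int64(55), np.int64(58), np.int64(68), np.int64(75), np.int64(81), np.int64(88), np.int64(93), np.int64(97), np.int64(101)]
50 113.0 len 0.02517630646400565 mid [ 0.57960287 -0.32967651] yaw -29.58450294114762 dark from -0.0061304886814024925 [np.int64(50), np.int64(55), np.int64(63), np.int64(71), np.int64(78), np.int64(86), np.int64(89), np.int64(96), np.int64(101)]
track dep [[0.6878 0.0093 0.1544]
 [0.6713 0.0092 0.1504]
 [0.6408 0.0122 0.1271]
 [0.6074 0.0149 0.1102]
 [0.5582 0.0169 0.1027]
 [0.5139 0.0202 0.0731]
 [0.4905 0.0203 0.0622]]
orange 295.02941176470586 220.73529411764707 34 [[0.47794909 0.02066145 0.05      ]]
```

View pics/c1.png

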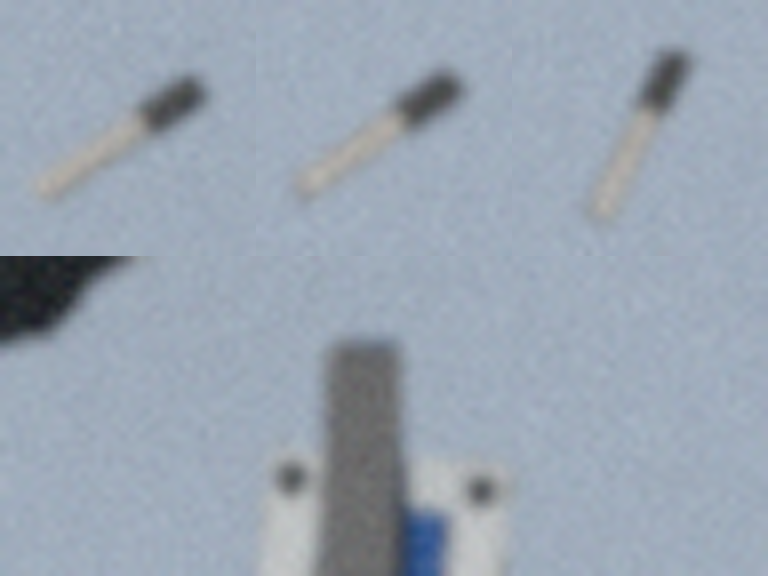

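```bash
cat >> h.py <<'E'
def pin(d,x,y,r=18):
    bgr=cv2.cvtColor(cv2.GaussianBlur(d['image'],(3,3),0.6),cv2.COLOR_RGB2BGR).astype(float)
    y0,x0=max(y-r,0),max(x-r,0)
    w=bgr[y0:y+r,x0:x+r]; bg=np.median(w.reshape(-1,3),0)
    ch=(w[...,0]-w[...,2])-(bg[0]-bg[2]); lum=w.sum(2)-bg.sum()
    m=((ch<-12)|(lum<-60)).astype(np.uint8)
    n,l,st,c=cv2.connectedComponentsWithStats(m,connectivity=8)
    k=l[l.shape[0]//2-4:l.shape[0]//2+4,l.shape[1]//2-4:l.shape[1]//2+4].ravel(); k=np.bincount(k[k>0]).argmax()
    ys,xs=np.nonzero(l==k); P=np.c_[xs+x0,ys+y0]
    W=plane(d,P,0.0055)[:,:2]; v=lum[ys,xs]
    c=W.mean(0); u=np.linalg.svd(W-c)[2][0]; t=(W-c)@u
    if np.corrcoef(t,v)[0,1]>0: u=-u; t=-t
    s=(W-c)@np.array([-u[1],u[0]])
    mid=c+u*(t.max()+t.min())/2
    return mid,np.degrees(np.arctan2(u[1],u[0])),np.ptp(t),np.ptp(s),len(P)
E
python3 - <<'E'
from h import *
d=load('top'); s=load('side')
for x,y in((210,233),(384,237),(425,193)): print(pin(d,x,y))
print('side')
for x,y in((264,200),(328,267),(401,277)):
    print(pin(s,x,y,14 if x==264 else 18))
hsv=cv2.cvtColor(d['image'],cv2.COLOR_RGB2HSV)[130:230,270:325]
m=((hsv[...,1]<25)&(hsv[...,2]>110)).astype(np.uint8)
n,l,st,c=cv2.connectedComponentsWithStats(m); print(st[1:][st[1:,4]>40])
P=np.vstack([np.argwhere(l==i)[:,::-1] for i in range(1,n) if st[i,4]>40])+[270,130]
W=plane(d,P,.01)[:,:2]
r=cv2.minAreaRect((W*1000).astype(np.float32)); print('base',r, cv2.boxPoints(r).round(1).tolist())
# track edges per row
g=d['image'].astype(int)
for row in (128,132,136,140,145,150,155,160,170,180,190,200,210):
    q=hsv[row-130] if row>=130 else cv2.cvtColor(d['image'],cv2.COLOR_RGB2HSV)[row,270:325]
    c=np.nonzero((q[:,2]<100)&(q[:,1]<70))[0]+270
    print(row,c.min() if len(c) else 0,c.max() if len(c) else 0, end='; ')
E
```

```text
(array([0.44974141, 0.24875537]), np.float64(-55.48273912071545), np.float64(0.06380408081329128), np.float64(0.013464442952820888), 97)
(array([ 0.44314216, -0.20727974]), np.float64(-55.677021906280665), np.float64(0.06323934825121787), np.float64(0.013802600874127132), 98)
(array([ 0.56282749, -0.3209141 ]), np.float64(-28.03751032095009), np.float64(0.06331567603342654), np.float64(0.011892734528647142), 85)
side
(array([0.45285825, 0.25146163]), np.float64(-59.13653188865794), np.float64(0.07161966993052479), np.float64(0.02938159826537546), 55)
(array([ 0.44394201, -0.20708276]), np.float64(-54.738714738964056), np.float64(0.0673989399188325), np.float64(0.023858563399351086), 136)
(array([ 0.56307584, -0.32112339]), np.float64(-22.13611706494959), np.float64(0.0675395965378601), np.float64(0.024668936459700124), 167)
[[ 33  10  16  86 752]
 [ 10  14  15  80 582]
 [ 23  48   9  14  55]]
base ((592.893798828125, 12.024593353271484), (85.98277282714844, 235.2488250732422), 85.90109252929688) [[472.5, -22.399999618530273], [707.0999755859375, -39.29999923706055], [713.2999877929688, 46.5], [478.6000061035156, 63.29999923706055]]
128 296 304; 132 296 304; 136 296 304; 140 295 305; 145 295 316; 150 295 304; 155 294 303; 160 295 303; 170 294 302; 180 291 304; 190 0 0; 200 302 304; 210 0 0;
```

```bash
cat >> h.py <<'E'
C=np.array([.5929,.0120,0]); CY=np.radians(-4.1); D=0.170  # D: tcp to pin axis along tool z
def pose(yaw,tilt=0):  # tool x yaw (bright direction), tool z down, tilted
    c,s=np.cos(yaw),np.sin(yaw)
    M=np.c_[[c,s,0],[s,-c,0],[0,0,-1]]
    return R.from_matrix(M)*R.from_rotvec([0,tilt,0])
def go(p,Rt):
    from cell import readout
    o=readout.get_obs(); Rc=R.from_quat(o['ee_rot'])
    print('t',o['time'],'tcp',o['ee_pos'].round(4),'->',np.round(p,4),'j',o['joint_positions'].round(2))
    print('shift',(Rc.inv().apply(p-o['ee_pos'])).round(4),'turn',(Rc.inv()*Rt).as_rotvec().round(4),'deg',np.degrees((Rc.inv()*Rt).magnitude()).round(1))
def track(x,z):  # world point on track
    t=np.radians(32); q=np.array([-.1+x*np.cos(t)-z*np.sin(t),0,.036+x*np.sin(t)+z*np.cos(t)])
    return C+R.from_rotvec([0,0,CY]).apply(q)
PINS=dict(a=((.4505,.2495),-55.5),b=((.4435,-.2072),-55.4),c=((.5629,-.3210),-28.0))
def above(n,h):
    (x,y),ps=PINS[n]; ps=np.radians(ps)
    return np.array([x-.002*np.cos(ps),y-.002*np.sin(ps),h]),pose(ps+np.pi)
def chute(x,z):  # grip at track x (2 mm bright side of mid), axis height z
    Rt=pose(CY+np.pi,SG*np.radians(32)); return track(x,z)-D*Rt.as_matrix()[:,2],Rt
SG=1
E
python3 - <<'E'
from h import *
import h
go(*above('a',.25))
for s in(1,-1):
    h.SG=s; p,r=chute(183,17) if 0 else chute(.183,.017); print(p,r.as_matrix().round(2).tolist())
d=load('top'); print(plane(d,[(300,126)],.168),track(.235,.009),plane(d,[(295,220.7)],.05))
E
```

```text
t 0.1 tcp [0.1498 0.632  0.4034] -> [0.4494 0.2511 0.25  ] j [-1.44  0.38  0.04  1.6  -0.02  1.16 -0.05]
shift [-0.3793 -0.3012  0.1542] turn [-0.0022  0.001   0.7359] deg 42.2
[0.7288217  0.00225701 0.29156022] [[-0.85, 0.07, -0.53], [0.06, 1.0, 0.04], [0.53, -0.0, -0.85]]
[0.54911025 0.01513889 0.29156022] [[-0.85, 0.07, 0.53], [0.06, 1.0, -0.04], [-0.53, 0.0, -0.85]]
[[0.68783863 0.00631276 0.168     ]] [0.68718013 0.00524192 0.16816346] [[0.47803961 0.02073764 0.05      ]]
```

carry_out(motion="-0.379 -0.301 0.154 -0.002 0.001 0.736 0.045; -0.379 -0.301 0.154 -0.002 0.001 0.736 0.045; -0.379 -0.301 0.154 -0.002 0.001 0.736 0.045; -0.379 -0.301 0.154 -0.002 0.001 0.736 0.045; -0.379 -0.301 0.154 -0.002 0.001 0.736 0.045; -0.379 -0.301 0.154 -0.002 0.001 0.736 0.045; -0.379 -0.301 0.154 -0.002 0.001 0.736 0.045; -0.379 -0.301 0.154 -0.002 0.001 0.736 0.045; -0.379 -0.301 0.154 -0.002 0.001 0.736 0.045; -0.379 -0.301 0.154 -0.002 0.001 0.736 0.045; -0.379 -0.301 0.154 -0.002 0.001 0.736 0.045; -0.379 -0.301 0.154 -0.002 0.001 0.736 0.045", grip_force=30)

```text
time: 1.3
ee_pos: [0.4501, 0.2495, 0.2497]
ee_rot: [0.468, 0.884, -0.0, -0.0]
wrist_force: [-1.1, 0.8, 0.6]
gripper_width: 0.0453
grasp_force: 0.0
```

```bash
sed -i 's/^SG=1/SG=-1/' h.py; python3 - <<'E'
from h import *
go(*above('a',.25)); go(*above('a',.175))
E
```

```text
t 1.3 tcp [0.4501 0.2495 0.2497] -> [0.4494 0.2511 0.25  ] j [-0.89  0.35  0.35  2.05 -0.17  0.77  0.16]
shift [ 0.0018  0.0003 -0.0003] turn [-0.0009 -0.0006 -0.0059] deg 0.3
t 1.3 tcp [0.4501 0.2495 0.2497] -> [0.4494 0.2511 0.175 ] j [-0.89  0.35  0.35  2.05 -0.17  0.77  0.16]
shift [0.0017 0.0004 0.0747] turn [-0.0009 -0.0006 -0.0059] deg 0.3
```

carry_out(motion="0.002 0 0.04 0 0 -0.006 0.045; 0.002 0 0.065 0 0 -0.006 0.045; 0.002 0 0.0745 0 0 -0.006 0.045; 0.002 0 0.0745 0 0 -0.006 0.045; 0.002 0 0.0745 0 0 -0.006 0.045")

```text
time: 1.8
ee_pos: [0.4482, 0.2553, 0.1771]
ee_rot: [0.462, 0.887, 0.002, -0.0]
wrist_force: [0.4, 0.6, 0.3]
gripper_width: 0.0447
grasp_force: 0.0
```

carry_out(motion="0 0 0 0 0 0 0; 0 0 0 0 0 0 0; 0 0 0 0 0 0 0; 0 0 0 0 0 0 0; 0 0 0 0 0 0 0; 0 0 0 0 0 0 0")

```text
time: 2.4
ee_pos: [0.4488, 0.2544, 0.1773]
ee_rot: [0.463, 0.886, 0.002, -0.0]
wrist_force: [-0.9, -0.6, 6.3]
gripper_width: 0.0075
grasp_force: 29.5
```

```bash
python3 - <<'E'
from h import *
go(*above('a',.175))
d=grab('side'); cv2.imwrite('pics/s1.png',cv2.resize(cv2.convertScaleAbs(cv2.cvtColor(d['image'],cv2.COLOR_RGB2BGR)[100:240,170:330],alpha=1.6),None,fx=4.5,fy=4,interpolation=cv2.INTER_CUBIC))
E
```

```text
t 2.4 tcp [0.4488 0.2544 0.1773] -> [0.4494 0.2511 0.175 ] j [-0.85  0.48  0.3   2.07 -0.24  0.62  0.22]
shift [-0.003  -0.0014  0.0023] turn [ 0.0033 -0.0021  0.0057] deg 0.4
```

View pics/s1.png

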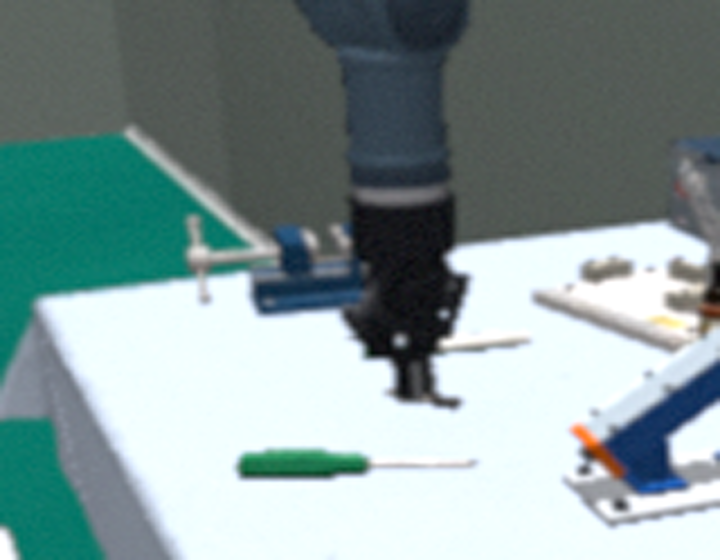

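The side view shows the dark end sticking out at (450,403), so the pads hold only the top of the pin: the opening is 7.5 mm against a diameter of 9.6 mm. I'll reopen, go lower and grip again.

carry_out(motion="0 0 0 0 0 0 0.04; 0 0 0 0 0 0 0.04; 0 0 0 0 0 0 0.04; -0.003 -0.001 0.003 0 0 0 0.04; -0.003 -0.001 0.006 0 0 0 0.04; -0.003 -0.001 0.006 0 0 0 0.04; -0.003 -0.001 0.006 0 0 0 0.04")

```text
time: 3.15
ee_pos: [0.4495, 0.2505, 0.1719]
ee_rot: [0.463, 0.886, 0.001, -0.001]
wrist_force: [-3.6, -2.9, 17.7]
gripper_width: 0.0403
grasp_force: 8.8
```

carry_out(motion="0 0 0 0 0 0 0; 0 0 0 0 0 0 0; 0 0 0 0 0 0 0; 0 0 0 0 0 0 0; 0 0 0 0 0 0 0")

```text
time: 3.65
ee_pos: [0.4516, 0.2518, 0.1738]
ee_rot: [0.463, 0.886, 0.004, 0.001]
wrist_force: [-2.5, -1.3, 23.1]
gripper_width: 0.0082
grasp_force: 38.4
```

carry_out(motion="0 0 -0.03 0 0 0 0; 0 0 -0.07 0 0 0 0; 0 0 -0.12 0 0 0 0; 0 0 -0.17 0 0 0 0; 0 0 -0.22 0 0 0 0; 0 0 -0.25 0 0 0 0; 0 0 -0.25 0 0 0 0")

```text
time: 4.35
ee_pos: [0.4509, 0.2507, 0.4256]
ee_rot: [0.463, 0.886, 0.006, 0.002]
wrist_force: [-0.3, 0.1, 0.2]
gripper_width: 0.0078
grasp_force: 29.6
```

```bash
python3 - <<'E'
from h import *
p,r=chute(.183,.10); go(p,r)
p,r=chute(.183,.019); go(p,r)
d=grab('side'); cv2.imwrite('pics/s2.png',cv2.resize(cv2.convertScaleAbs(cv2.cvtColor(d['image'],cv2.COLOR_RGB2BGR)[90:190,190:290],alpha=1.6),None,fx=6,fy=6,interpolation=cv2.INTER_CUBIC))
E
```

```text
t 4.35 tcp [0.4509 0.2507 0.4256] -> [0.5052 0.0183 0.3619] j [-0.96  0.1   0.4   1.91 -0.05  1.12  0.07]
shift [-0.2221 -0.0888  0.0619] turn [-0.2361 -0.5175 -0.8714] deg 59.6
t 4.35 tcp [0.4509 0.2507 0.4256] -> [0.5481 0.0152 0.2933] j [-0.96  0.1   0.4   1.91 -0.05  1.12  0.07]
shift [-0.2492 -0.0563  0.131 ] turn [-0.2361 -0.5175 -0.8714] deg 59.6
```

View pics/s2.png

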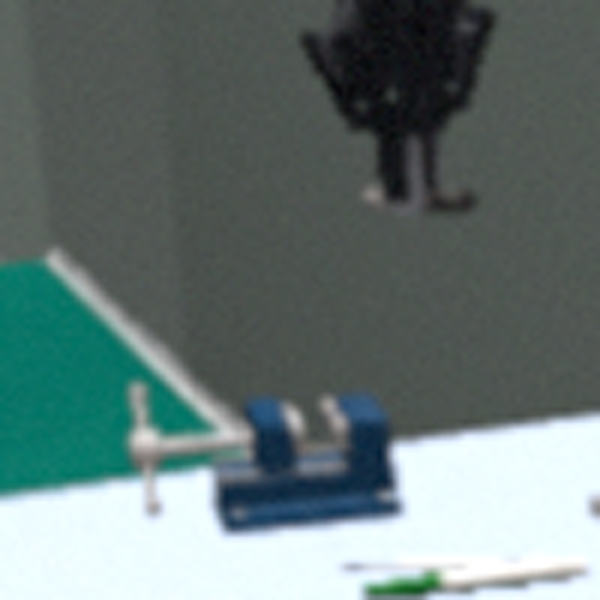

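The pin is held, with its bright end at (375,195) and black end at (465,200). Next I move above the chute.

carry_out(motion="-0.222 -0.089 0.062 -0.236 -0.5175 -0.871 0; -0.222 -0.089 0.062 -0.236 -0.5175 -0.871 0; -0.222 -0.089 0.062 -0.236 -0.5175 -0.871 0; -0.222 -0.089 0.062 -0.236 -0.5175 -0.871 0; -0.222 -0.089 0.062 -0.236 -0.5175 -0.871 0; -0.222 -0.089 0.062 -0.236 -0.5175 -0.871 0; -0.222 -0.089 0.062 -0.236 -0.5175 -0.871 0; -0.222 -0.089 0.062 -0.236 -0.5175 -0.871 0; -0.222 -0.089 0.062 -0.236 -0.5175 -0.871 0; -0.222 -0.089 0.062 -0.236 -0.5175 -0.871 0; -0.222 -0.089 0.062 -0.236 -0.5175 -0.871 0")

```text
time: 5.5
ee_pos: [0.503, 0.0181, 0.3576]
ee_rot: [0.033, 0.962, -0.014, 0.271]
wrist_force: [-0.0, 0.2, -1.4]
gripper_width: 0.0079
grasp_force: 29.7
```

```bash
python3 - <<'E'
from h import *
p,r=chute(.183,.06); go(p,r)
p,r=chute(.183,.018); go(p,r)
d=grab('side'); a=d['image']; t=grab('top')
f=lambda d,y,x:cv2.resize(cv2.convertScaleAbs(cv2.cvtColor(d['image'],cv2.COLOR_RGB2BGR)[y:y+100,x:x+80],alpha=1.5),None,fx=5,fy=5,interpolation=cv2.INTER_CUBIC)
cv2.imwrite('pics/s3.png',np.hstack([f(d,125,310),f(t,110,255)]))
E
```

```text
t 5.5 tcp [0.503  0.0181 0.3576] -> [0.5264 0.0168 0.328 ] j [-0.7   0.02  0.56  2.2   0.28  0.4   1.13]
shift [-0.0045  0.0006  0.0374] turn [-0.0066 -0.0088  0.0045] deg 0.7
t 5.5 tcp [0.503  0.0181 0.3576] -> [0.5486 0.0152 0.2924] j [-0.7   0.02  0.56  2.2   0.28  0.4   1.13]
shift [-0.0049  0.0009  0.0794] turn [-0.0066 -0.0088  0.0045] deg 0.7
```

View pics/s3.png

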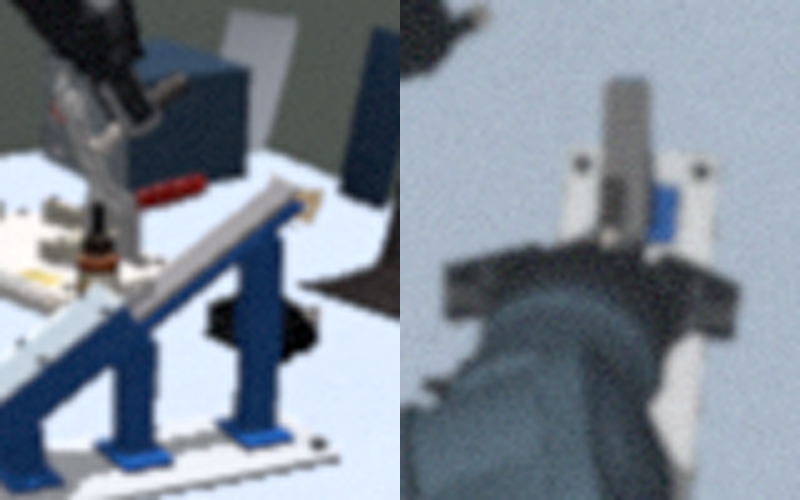

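```bash
python3 - <<'E'
from h import *
t=load('top')
P=plane(t,[(297.1,147)],.226)[0]; q=R.from_rotvec([0,0,-CY]).apply(P-C); print(P,q)
from cell import readout
o=readout.get_obs(); g=o['ee_pos']+R.from_quat(o['ee_rot']).apply([0,0,D]); print(R.from_rotvec([0,0,-CY]).apply(g-C))
# track groove centre at rows
for row,z in ((130,.16),(135,.155)):
  P=plane(t,[(300.3-(row-130)*.03,row)],z)[0]; print(R.from_rotvec([0,0,-CY]).apply(P-C))
E
```

```text
[0.61571315 0.00938933 0.226     ] [ 0.02294142 -0.00097291  0.226     ]
[-0.00119741 -0.0016078   0.21284919]
[8.79653424e-02 9.61631602e-05 1.60000000e-01]
[ 0.07703488 -0.00028687  0.155     ]
```

carry_out(motion="-0.005 0.001 0.037 -0.007 -0.009 0.0045 0; -0.005 0.001 0.06 -0.007 -0.009 0.0045 0; -0.005 0.001 0.075 -0.007 -0.009 0.0045 0; -0.005 0.001 0.080 -0.007 -0.009 0.0045 0; -0.005 0.001 0.080 -0.007 -0.009 0.0045 0; -0.005 0.001 0.080 -0.007 -0.009 0.0045 0")

```text
time: 6.2
ee_pos: [0.5489, 0.0147, 0.2927]
ee_rot: [0.034, 0.96, -0.01, 0.276]
wrist_force: [-0.1, -1.5, 0.0]
gripper_width: 0.008
grasp_force: 29.7
```

```bash
python3 - <<'E'
from h import *
p,r=chute(.183,.016); go(p,r)
E
```

```text
t 6.2 tcp [0.5489 0.0147 0.2927] -> [0.5496 0.0151 0.2907] j [-0.56  0.24  0.48  2.15 -0.02  0.22  1.39]
shift [0.0005 0.0005 0.0021] turn [ 0.0007  0.0017 -0.0003] deg 0.1
```

carry_out(motion="0 0.0005 0.002 0 0 0 0; 0 0.0005 0.002 0 0 0 0; 0 0.0005 0.002 0 0 0 0.04; 0 0.0005 0.002 0 0 0 0.04; 0 0.0005 0.002 0 0 0 0.04; 0 0.0005 -0.02 0 0 0 0.045; 0 0.0005 -0.06 0 0 0 0.045; 0 0.0005 -0.1 0 0 0 0.045; 0 0.0005 -0.1 0 0 0 0.045")

```text
time: 7.1
ee_pos: [0.4962, 0.0187, 0.3817]
ee_rot: [0.035, 0.959, -0.006, 0.28]
wrist_force: [-0.2, 0.5, 0.3]
gripper_width: 0.0449
grasp_force: 0.0
```

```bash
python3 - <<'E'
from h import *
p,r=above('b',.30); go(p,r)
d=grab('side')
f=lambda d,y,x:cv2.resize(cv2.convertScaleAbs(cv2.cvtColor(d['image'],cv2.COLOR_RGB2BGR)[y:y+80,x:x+100],alpha=1.5),None,fx=7,fy=7,interpolation=cv2.INTER_CUBIC)
cv2.imwrite('pics/s4.png',f(d,150,290))
E
```

```text
t 7.1 tcp [0.4962 0.0187 0.3817] -> [ 0.4424 -0.2056  0.3   ] j [-0.83 -0.05  0.67  2.2   0.34  0.44  1.08]
shift [ 0.075  -0.2281  0.047 ] turn [0.2613 0.5257 0.8696] deg 60.1
```

View pics/s4.png

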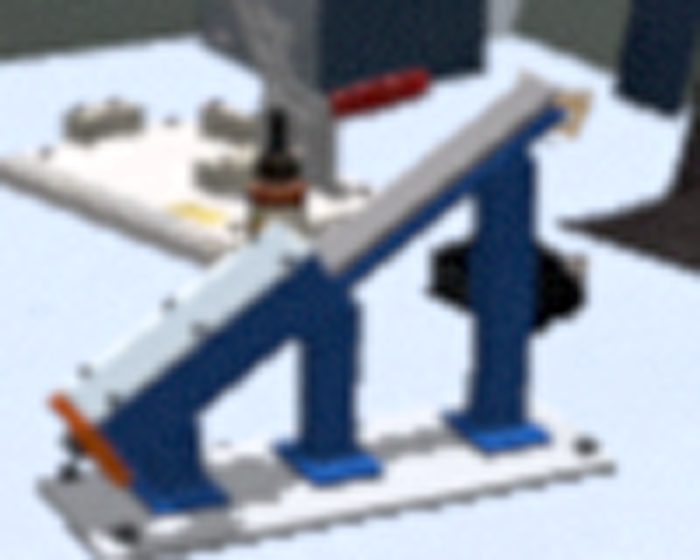

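No pin is visible on the open part of the track between about (330,250) and (550,85) in the crop, so it has probably slid under the cover. I'll check from the top later. Now pin b.

carry_out(motion="0.075 -0.228 0.047 0.261 0.526 0.87 0.045; 0.075 -0.228 0.047 0.261 0.526 0.87 0.045; 0.075 -0.228 0.047 0.261 0.526 0.87 0.045; 0.075 -0.228 0.047 0.261 0.526 0.87 0.045; 0.075 -0.228 0.047 0.261 0.526 0.87 0.045; 0.075 -0.228 0.047 0.261 0.526 0.87 0.045; 0.075 -0.228 0.047 0.261 0.526 0.87 0.045; 0.075 -0.228 0.047 0.261 0.526 0.87 0.045; 0.075 -0.228 0.047 0.261 0.526 0.87 0.045; 0.075 -0.228 0.047 0.261 0.526 0.87 0.045; 0.075 -0.228 0.047 0.261 0.526 0.87 0.045")

```text
time: 8.25
ee_pos: [0.441, -0.2052, 0.297]
ee_rot: [0.465, 0.885, -0.004, -0.002]
wrist_force: [-0.8, 0.4, 0.0]
gripper_width: 0.0452
grasp_force: 0.0
```

```bash
python3 - <<'E'
from h import *
p,r=above('b',.1745); go(p,r)
d=grab('top'); s=load('side')
f=lambda d,y,x:cv2.resize(cv2.convertScaleAbs(cv2.cvtColor(d['image'],cv2.COLOR_RGB2BGR)[y:y+110,x:x+60],alpha=1.5),None,fx=5,fy=5,interpolation=cv2.INTER_CUBIC)
cv2.imwrite('pics/s5.png',f(d,120,270))
E
```

```text
t 8.25 tcp [ 0.441  -0.2052  0.297 ] -> [ 0.4424 -0.2056  0.1745] j [-0.49  0.32  0.95  2.11 -0.32  0.88  1.26]
shift [-0.0011  0.0022  0.1225] turn [-0.0101 -0.0001  0.0005] deg 0.6
```

View pics/s5.png

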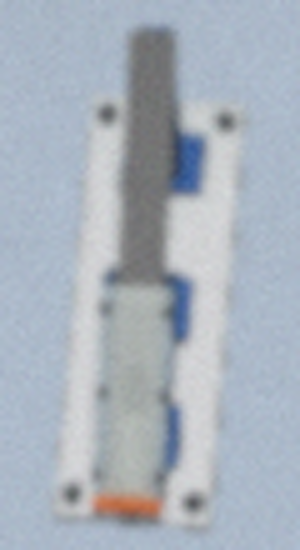

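The open track is clear. A faint dark patch under the cover near (130,380) fits pin a's black end, 42–64 mm up from the stop. Now I pick pin b.

carry_out(motion="-0.001 0.002 0.05 -0.01 0 0 0.045; -0.001 0.002 0.095 -0.01 0 0 0.045; -0.001 0.002 0.115 -0.01 0 0 0.045; -0.001 0.002 0.1225 -0.01 0 0 0.045; -0.001 0.002 0.1225 -0.01 0 0 0.045; -0.001 0.002 0.1225 -0.01 0 0 0.045")

```text
time: 8.9
ee_pos: [0.443, -0.2065, 0.1758]
ee_rot: [0.465, 0.885, -0.0, 0.001]
wrist_force: [0.7, -0.0, 0.2]
gripper_width: 0.045
grasp_force: 0.0
```

```bash
python3 - <<'E'
from h import *
p,r=above('b',.1735); go(p,r)
E
```

```text
t 8.9 tcp [ 0.443  -0.2065  0.1758] -> [ 0.4424 -0.2056  0.1735] j [-0.27  0.55  0.73  2.15 -0.6   0.66  1.48]
shift [0.0011 0.     0.0023] turn [ 0.0007  0.0018 -0.0013] deg 0.1
```

carry_out(motion="0.001 0 0.002 0 0.002 0 0.045; 0.001 0 0.002 0 0.002 0 0; 0.001 0 0.002 0 0.002 0 0; 0.001 0 0.002 0 0.002 0 0; 0.001 0 0.002 0 0.002 0 0; 0.001 0 0.002 0 0.002 0 0; 0.001 0 0.002 0 0.002 0 0")

```text
time: 9.6
ee_pos: [0.4424, -0.2059, 0.1739]
ee_rot: [0.466, 0.885, 0.0, -0.0]
wrist_force: [-0.3, 0.7, 5.8]
gripper_width: 0.0079
grasp_force: 30.6
```

carry_out(motion="0 0 -0.03 0 0 0 0; 0 0 -0.07 0 0 0 0; 0 0 -0.12 0 0 0 0; 0 0 -0.17 0 0 0 0; 0 0 -0.22 0 0 0 0; 0 0 -0.25 0 0 0 0; 0 0 -0.25 0 0 0 0")

```text
time: 10.3
ee_pos: [0.4435, -0.2074, 0.4273]
ee_rot: [0.466, 0.885, 0.003, 0.003]
wrist_force: [-0.0, -0.0, -0.2]
gripper_width: 0.0081
grasp_force: 29.3
```

```bash
python3 - <<'E'
from h import *
p,r=chute(.183,.10); go(p,r)
E
```

```text
t 10.3 tcp [ 0.4435 -0.2074  0.4273] -> [0.5052 0.0183 0.3619] j [-0.71  0.05  1.11  1.99 -0.05  1.13  1.03]
shift [0.1512 0.1781 0.0665] turn [-0.2434 -0.5133 -0.8746] deg 59.8
```

Held (8.1 mm, 29 N), so on to the chute.

carry_out(motion="0.151 0.178 0.0665 -0.243 -0.513 -0.875 0; 0.151 0.178 0.0665 -0.243 -0.513 -0.875 0; 0.151 0.178 0.0665 -0.243 -0.513 -0.875 0; 0.151 0.178 0.0665 -0.243 -0.513 -0.875 0; 0.151 0.178 0.0665 -0.243 -0.513 -0.875 0; 0.151 0.178 0.0665 -0.243 -0.513 -0.875 0; 0.151 0.178 0.0665 -0.243 -0.513 -0.875 0; 0.151 0.178 0.0665 -0.243 -0.513 -0.875 0; 0.151 0.178 0.0665 -0.243 -0.513 -0.875 0; 0.151 0.178 0.0665 -0.243 -0.513 -0.875 0; 0.151 0.178 0.0665 -0.243 -0.513 -0.875 0")

```text
time: 11.4
ee_pos: [0.5033, 0.0194, 0.3564]
ee_rot: [0.035, 0.962, -0.011, 0.27]
wrist_force: [0.1, -0.2, -0.1]
gripper_width: 0.0079
grasp_force: 29.3
```

```bash
python3 - <<'E'
from h import *
p,r=chute(.183,.018); go(p,r)
E
```

```text
t 11.4 tcp [0.5033 0.0194 0.3564] -> [0.5486 0.0152 0.2924] j [-0.98  0.02  0.85  2.21  0.25  0.39  1.16]
shift [-0.0056 -0.0008  0.0783] turn [-0.0026 -0.0119  0.    ] deg 0.7
```

carry_out(motion="-0.0055 -0.001 0.037 -0.003 -0.012 0 0; -0.0055 -0.001 0.06 -0.003 -0.012 0 0; -0.0055 -0.001 0.074 -0.003 -0.012 0 0; -0.0055 -0.001 0.079 -0.003 -0.012 0 0; -0.0055 -0.001 0.079 -0.003 -0.012 0 0; -0.0055 -0.001 0.079 -0.003 -0.012 0 0")

```text
time: 12.0
ee_pos: [0.5489, 0.0151, 0.2924]
ee_rot: [0.034, 0.96, -0.009, 0.276]
wrist_force: [0.5, -0.7, -0.3]
gripper_width: 0.0079
grasp_force: 29.4
```

```bash
python3 - <<'E'
from h import *
p,r=chute(.183,.016); go(p,r)
E
```

```text
t 12.0 tcp [0.5489 0.0151 0.2924] -> [0.5496 0.0151 0.2907] j [-0.71  0.26  0.65  2.16 -0.25  0.23  1.6 ]
shift [0.0003 0.     0.0018] turn [0.0014 0.0015 0.001 ] deg 0.1
```

carry_out(motion="0 0 0.002 0 0 0 0; 0 0 0.002 0 0 0 0; 0 0 0.002 0 0 0 0.04; 0 0 0.002 0 0 0 0.04; 0 0 0.002 0 0 0 0.04; 0 0 -0.02 0 0 0 0.045; 0 0 -0.06 0 0 0 0.045; 0 0 -0.1 0 0 0 0.045; 0 0 -0.1 0 0 0 0.045")

```text
time: 12.9
ee_pos: [0.4957, 0.0194, 0.3772]
ee_rot: [0.033, 0.96, -0.009, 0.276]
wrist_force: [-0.9, 0.3, -0.6]
gripper_width: 0.0451
grasp_force: 0.0
```

```bash
python3 - <<'E'
from h import *
p,r=above('c',.30); go(p,r)
E
```

```text
t 12.9 tcp [0.4957 0.0194 0.3772] -> [ 0.5611 -0.3201  0.3   ] j [-1.16 -0.08  0.99  2.21  0.43  0.46  1.01]
shift [-0.0343 -0.3342  0.1125] turn [0.1177 0.5515 0.4083] deg 39.9
```

carry_out(motion="-0.034 -0.334 0.1125 0.118 0.5515 0.408 0.045; -0.034 -0.334 0.1125 0.118 0.5515 0.408 0.045; -0.034 -0.334 0.1125 0.118 0.5515 0.408 0.045; -0.034 -0.334 0.1125 0.118 0.5515 0.408 0.045; -0.034 -0.334 0.1125 0.118 0.5515 0.408 0.045; -0.034 -0.334 0.1125 0.118 0.5515 0.408 0.045; -0.034 -0.334 0.1125 0.118 0.5515 0.408 0.045; -0.034 -0.334 0.1125 0.118 0.5515 0.408 0.045; -0.034 -0.334 0.1125 0.118 0.5515 0.408 0.045; -0.034 -0.334 0.1125 0.118 0.5515 0.408 0.045; -0.034 -0.334 0.1125 0.118 0.5515 0.408 0.045")

```text
time: 14.0
ee_pos: [0.5613, -0.3189, 0.2988]
ee_rot: [0.241, 0.97, 0.0, -0.001]
wrist_force: [0.1, 1.1, -0.4]
gripper_width: 0.0449
grasp_force: 0.0
```

```bash
python3 - <<'E'
from h import *
p,r=above('c',.1745); go(p,r)
d=grab('top')
f=lambda d,y,x:cv2.resize(cv2.convertScaleAbs(cv2.cvtColor(d['image'],cv2.COLOR_RGB2BGR)[y:y+110,x:x+80],alpha=1.5),None,fx=5,fy=5,interpolation=cv2.INTER_CUBIC)
cv2.imwrite('pics/s6.png',f(d,120,260))
E
```

```text
t 14.0 tcp [ 0.5613 -0.3189  0.2988] -> [ 0.5611 -0.3201  0.1745] j [-0.21  0.66  0.91  1.73 -0.59  1.06  1.99]
shift [-0.0006 -0.0011  0.1243] turn [ 0.0006 -0.0017  0.0011] deg 0.1
```

View pics/s6.png

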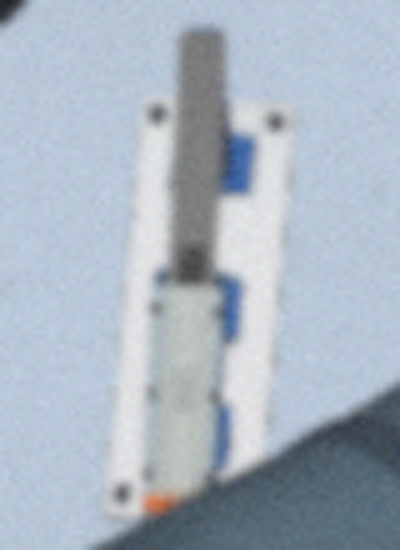

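Pin b's black end lies in the groove at (190,260), just above the cover, where the second pin's end (128 mm) should be. Now pin c.

carry_out(motion="-0.001 -0.001 0.05 0 -0.002 0 0.045; -0.001 -0.001 0.095 0 -0.002 0 0.045; -0.001 -0.001 0.115 0 -0.002 0 0.045; -0.001 -0.001 0.124 0 -0.002 0 0.045; -0.001 -0.001 0.124 0 -0.002 0 0.045; -0.001 -0.001 0.124 0 -0.002 0 0.045")

```text
time: 14.65
ee_pos: [0.5622, -0.3221, 0.1772]
ee_rot: [0.242, 0.97, -0.001, 0.002]
wrist_force: [0.1, 1.3, 0.1]
gripper_width: 0.0453
grasp_force: 0.0
```

```bash
python3 - <<'E'
from h import *
p,r=above('c',.1735); go(p,r)
E
```

```text
t 14.65 tcp [ 0.5622 -0.3221  0.1772] -> [ 0.5611 -0.3201  0.1735] j [-0.12  0.81  0.78  1.76 -0.72  0.88  2.07]
shift [0.0019 0.0013 0.0037] turn [-0.0011  0.0048  0.0006] deg 0.3
```

carry_out(motion="0.002 0.001 0.0033 0 0.005 0 0.045; 0.002 0.001 0.0033 0 0.005 0 0; 0.002 0.001 0.0033 0 0.005 0 0; 0.002 0.001 0.0033 0 0.005 0 0; 0.002 0.001 0.0033 0 0.005 0 0; 0.002 0.001 0.0033 0 0.005 0 0; 0.002 0.001 0.0033 0 0.005 0 0")

```text
time: 15.35
ee_pos: [0.561, -0.3207, 0.174]
ee_rot: [0.242, 0.97, -0.0, 0.0]
wrist_force: [-0.1, 0.8, 5.8]
gripper_width: 0.0081
grasp_force: 31.4
```

carry_out(motion="0 0 -0.03 0 0 0 0; 0 0 -0.07 0 0 0 0; 0 0 -0.12 0 0 0 0; 0 0 -0.17 0 0 0 0; 0 0 -0.22 0 0 0 0; 0 0 -0.25 0 0 0 0; 0 0 -0.25 0 0 0 0")

```text
time: 16.05
ee_pos: [0.5613, -0.3223, 0.4285]
ee_rot: [0.242, 0.97, -0.001, 0.004]
wrist_force: [-0.2, -0.2, 0.3]
gripper_width: 0.0083
grasp_force: 29.3
```

```bash
python3 - <<'E'
from h import *
p,r=chute(.185,.10); go(p,r)
E
```

```text
t 16.05 tcp [ 0.5613 -0.3223  0.4285] -> [0.5069 0.0182 0.363 ] j [-0.28  0.53  1.02  1.62 -0.47  1.25  1.91]
shift [0.2086 0.2749 0.0638] turn [-0.1187 -0.5425 -0.4064] deg 39.4
```

carry_out(motion="0.2085 0.275 0.064 -0.119 -0.5425 -0.406 0; 0.2085 0.275 0.064 -0.119 -0.5425 -0.406 0; 0.2085 0.275 0.064 -0.119 -0.5425 -0.406 0; 0.2085 0.275 0.064 -0.119 -0.5425 -0.406 0; 0.2085 0.275 0.064 -0.119 -0.5425 -0.406 0; 0.2085 0.275 0.064 -0.119 -0.5425 -0.406 0; 0.2085 0.275 0.064 -0.119 -0.5425 -0.406 0; 0.2085 0.275 0.064 -0.119 -0.5425 -0.406 0; 0.2085 0.275 0.064 -0.119 -0.5425 -0.406 0; 0.2085 0.275 0.064 -0.119 -0.5425 -0.406 0; 0.2085 0.275 0.064 -0.119 -0.5425 -0.406 0")

```text
time: 17.15
ee_pos: [0.5056, 0.0189, 0.3582]
ee_rot: [0.036, 0.962, -0.008, 0.27]
wrist_force: [0.5, -0.4, 0.2]
gripper_width: 0.008
grasp_force: 29.4
```

```bash
python3 - <<'E'
from h import *
p,r=chute(.185,.018); go(p,r)
E
```

```text
t 17.15 tcp [0.5056 0.0189 0.3582] -> [0.5503 0.0151 0.2935] j [-1.18  0.02  1.06  2.21  0.21  0.39  1.2 ]
shift [-0.0046 -0.0008  0.0786] turn [ 0.0026 -0.011  -0.0044] deg 0.7
```

carry_out(motion="-0.0045 -0.001 0.037 0.003 -0.011 -0.004 0; -0.0045 -0.001 0.06 0.003 -0.011 -0.004 0; -0.0045 -0.001 0.074 0.003 -0.011 -0.004 0; -0.0045 -0.001 0.079 0.003 -0.011 -0.004 0; -0.0045 -0.001 0.079 0.003 -0.011 -0.004 0; -0.0045 -0.001 0.079 0.003 -0.011 -0.004 0")

```text
time: 17.75
ee_pos: [0.5506, 0.0155, 0.2942]
ee_rot: [0.034, 0.96, -0.01, 0.276]
wrist_force: [-0.4, 0.0, 0.2]
gripper_width: 0.0083
grasp_force: 29.4
```

```bash
python3 - <<'E'
from h import *
p,r=chute(.185,.016); go(p,r)
E
```

```text
t 17.75 tcp [0.5506 0.0155 0.2942] -> [0.5513 0.015  0.2918] j [-0.81  0.28  0.75  2.16 -0.39  0.24  1.72]
shift [ 0.0006 -0.0004  0.0024] turn [0.0002 0.0016 0.0003] deg 0.1
```

Release pin c, back off, then swing aside so the top camera has a clear view.

carry_out(motion="0 0 0.0025 0 0 0 0; 0 0 0.0025 0 0 0 0; 0 0 0.0025 0 0 0 0.04; 0 0 0.0025 0 0 0 0.04; 0 0 0.0025 0 0 0 0.04; 0 0 -0.02 0 0 0 0.045; 0 0 -0.06 0 0 0 0.045; 0 0 -0.1 0 0 0 0.045; 0 -0.05 -0.1 0 0 0 0.045; 0 -0.1 -0.1 0 0 0 0.045; 0 -0.15 -0.1 0 0 0 0.045; 0 -0.2 -0.1 0 0 0 0.045")

```text
time: 18.95
ee_pos: [0.4855, -0.156, 0.3777]
ee_rot: [0.033, 0.961, -0.009, 0.276]
wrist_force: [-0.1, -0.0, 0.8]
gripper_width: 0.0449
grasp_force: 0.0
```

```bash
python3 - <<'E'
from h import *
d=grab('top'); s=grab('side')
f=lambda d,y,x,w,h,k:cv2.resize(cv2.convertScaleAbs(cv2.cvtColor(d['image'],cv2.COLOR_RGB2BGR)[y:y+h,x:x+w],alpha=1.5),None,fx=k,fy=k,interpolation=cv2.INTER_CUBIC)
cv2.imwrite('pics/s7.png',np.hstack([f(d,120,265,60,110,5),f(s,130,290,100,110,5)]))
o=load('side')
E
```

```text
(no output)
```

View pics/s7.png

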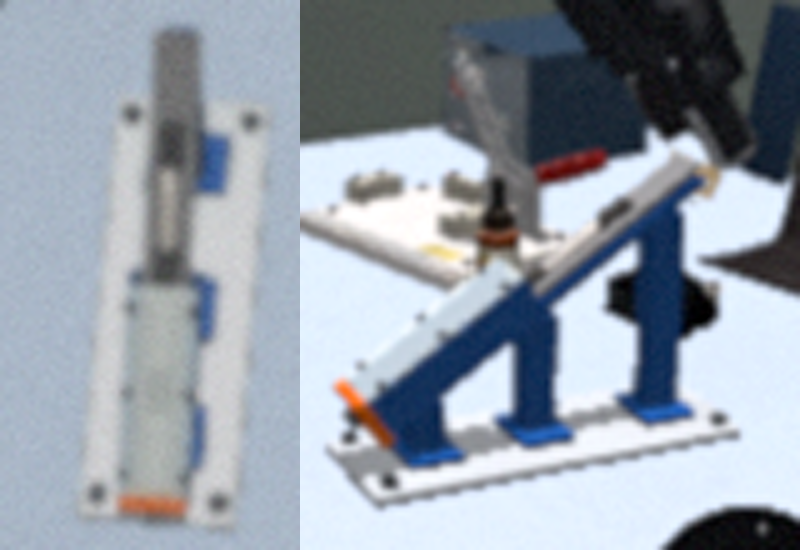

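Pin c lies in the groove, with its bright part at (167,165–250) and black end at (172,120–165), uphill. Pin b's black end sits just below it. I'll check the uphill tip's position, then hand in.

```bash
python3 - <<'E'
from h import *
d=load('top')
for px,x in (((299,144),.192),((297.5,153),.17),((297.5,170.5),.128)):
    P=plane(d,[px],track(x,.012)[2])[0]; q=R.from_rotvec([0,0,-CY]).apply(P-C); e=R.from_rotvec([0,0,-CY]).apply(track(x,.012)-C); print('off along,across',(q-e).round(4))
from cell import ticket
print(ticket.hand_in())
E
```

```text
off along,across [-0.     0.001  0.   ]
off along,across [-0.0007  0.0035  0.    ]
off along,across [-0.003   0.0012  0.    ]
the job is handed in; nothing more can be done
None
```

All three pins are in the chute, black ends uphill and queued against the orange stop: pin c's uphill tip measures at the expected 192 mm, pins a and b were only partly visible under the cover, and the job was handed in at about 19 s with no verdict returned.

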